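# Seat the relief valve in the sprung V-nest and shut the pen

### The job

Swing the pen's steel gate wide open, slide the bronze relief valve along the bench, without lifting it, in between the pen's converging rails until it centres itself in the sprung V-nest, and hold it pressed there with about 10 N for half a second, never with more than 15 N. Ease off slowly so that the valve stays resting against the nest, then swing the gate fully shut behind it. Leave the other fittings where they are.

Things in the scene. Friction and masses are not known exactly. Their poses are not given: they have to be found in the camera images.
- pen: Steel pen fixed to the bench, which is its floor. Origin on the bench in the middle of its mouth; +x runs into the pen along its centre line, +y left, +z up. Two rails 30 mm high, 6 mm thick start 126 mm apart (centre to centre) at x = 0, converge to 78 mm apart (72 mm clear) at x = 45 mm, then run parallel to an end plate at x = 210 mm. The valve is pushed in along +x.
- pen_throat (a point): Point on the bench on the pen's centre line, 45 mm in from its origin, where the rails stop converging; axes as the pen's.
- nest_mid (a point): Fixed point on the pen's centre line, 105 mm in. The steel V-nest between the rails (22 mm high, opens to the mouth, slippery flanks 30 degrees off the centre line) first takes the valve with its axis within 20 mm of here along x: its setting is not measured, find it by feel. It yields along +x on a damped 2.5 N/mm spring (10 N = 4 mm, travel 12 mm) and springs back.
- valve: Bronze pressure relief valve, loose, upright on the bench; origin at the centre of its underside, z up its axis. Round base 48 mm in diameter, 24 mm high; above it a body 32 mm in diameter to 45 mm height, a hexagon cap to 57 mm, a screw to 62 mm. A short outlet stub at 34 mm height points along its x, not past the base. 0.25 to 0.46 kg. Its heading does not matter.
- gate (a joint): Angle of the gate (rad): 0 is shut across the mouth, it grows as the gate swings outwards, away from the pen (anticlockwise seen from above), up to 2.2. Gate: steel leaf 5 mm thick, its foot 6 mm and its top 26 mm above the bench, 130 mm long. It turns easily and stays where it is left.
- gate_hinge (a point): Point on the gate's upright hinge axis, 42 mm above the bench, at the top of the hinge pillar; fixed to the pen at x = -4 mm, y = -66 mm of the pen's frame.
- gate_post (a point): Centre of the top end of the gate's upright round grip post: 12 mm in diameter, standing 40 mm above the leaf, top at 66 mm above the bench; 112 mm from the hinge axis, near the leaf's free end.
- tip1: Blue hollow-cone nozzle tip, 22 mm in diameter, 29 mm high, loose bystander; origin at the centre of its underside.
- tip2: Second blue hollow-cone nozzle tip, same as the first, loose bystander; origin at the centre of its underside.
- elbow: Black plastic swivel elbow, 34 mm high, one leg standing, the other 40 mm long along its x; loose bystander; origin at the underside of the standing leg.
- adaptor: Aluminium gauge adaptor, hexagon foot 30 mm across, stub 18 mm in diameter, 40 mm high, loose bystander; origin at the centre of its underside.
There are look-alikes about, which are no part of the job. Several things have the shape of the valve; the one meant has the colours described above.

How it is judged:
By the outcome, as a careful person would: the job done as asked, in the order asked, and still so for the second after the job is handed in, with the robot touching nothing.
It also fails if it takes over 72 s, if anything falls off the work surface, if the arm or the gripper's body presses on something with over 40 N, if the wrist force passes 120 N, or if a joint passes its speed limit or range.

### The arm

A 6-joint arm with a two-finger parallel gripper is mounted at the origin on the work surface. World frame = base frame: x ahead of the robot, y to its left, z up, the work surface at z = 0. Lengths are in m, angles in degrees, forces in N, time in s.
With the tool pointing down it reaches from about 0.325 to 0.85 m from the base axis. Payload 15.5 kg.
Tool frame: the origin (TCP) lies at the very end of the fingers, on their centre line; the grasp point (between the pads) lies arm.grip_depth behind it (arm.grip_depth is the distance from the TCP to the grasp point, in m); z points along the fingers, y is the direction in which the jaws open and shut (so a half turn about z gives the same grasp; the last joint's range is limited). The gripper opens to 91 mm and grips with 3 to 60 N. Pads are 32 mm wide; open, the fingers measure 118 mm over their backs; the gripper's body (76 mm by 178 mm) begins 60 mm behind the grasp point.
Start: joints at [71.591, 28.281, 77.091, -0, 74.628, -5.472], TCP at [0.14, 0.609, 0.214] pointing down, gripper open.
Joint ranges: [-166.48, 166.48], [-47.26, 123.95], [12.59, 153.08], [-70.14, 250.14], [6.76, 159.57], [-176.63, 176.63]. Speed limits (degrees/s): [108.29, 108.29, 147.25, 172.46, 172.46, 172.46].

### API

Orientations are given as a 3x3 rotation matrix whose columns are the frame's x, y, z axes.
In Python, from rig import arm gives the robot as it stands. Calls block until the motion is done:
- arm.move_to(position, orientation): joint-space move of the TCP to a pose.
- arm.move_l(position, orientation=None, feed=0.15): straight line of the TCP; orientation=None keeps the orientation; feed is the mean speed in m/s.
- arm.move_joints(angles): joint-space move.
- arm.grip(opening): finger opening in m; the grip force is fixed at half the most; returns when the fingers have stopped.
- arm.sleep(seconds).
- arm.solve_ik(position, orientation): joint angles nearest the present ones, or None.
- arm.snapshot(name): name is "scene" or "top" or "wrist"; returns the picture (400x640x3 uint8, red, green, blue); there is no depth.
- arm.get_calibration(name): a dict with "intrinsics" (3x3 intrinsics, pixels), "k1" (the pictures are not rectified: a ray, as slopes to the right and down, at radius r is drawn at 1 + k1 r^2 times it, then the intrinsics apply), "cam_to_world" (4x4, takes a point from camera to world coordinates). Camera axes: x right, y down, z forward; pixel columns grow to the right and rows downward; lengths in m; the calibration is good to about 2 mm. A picture is of the moment at which its call begins: read the wrist's pose just before it. get_calibration takes no time and is no camera call; for the wrist camera it gives the pose at the moment of the call.
A pose or a line that the arm cannot do raises arm.Unreachable and nothing moves.
- arm.sign_off(): hands the job in, once; it reports no verdict.
Readings, each from a call of its own:
- arm.current_t(): time.
- arm.current_joint_positions(): joint angles.
- arm.current_dq(): joint speeds.
- arm.current_tau(): joint torques, N m.
- arm.current_ee_pos(): TCP position.
- arm.current_tool_rot(): TCP orientation.
- arm.current_force(): force on the tool from outside, world axes, zero at the start.
- arm.current_torque(): the same for the moment, N m.
- arm.current_width(): finger opening in m.
Only numpy, scipy, OpenCV 4.12 (cv2) and the standard library are available. Lean on these libraries where they do the work, as an engineer would, in place of code of your own. Each camera call takes 0.05 s, during which the arm holds its last target. There are 200 camera calls.

## Working session

There is one attempt and no reset: what is moved stays moved. The work goes in short steps, each a Python script; the robot and the scene stay as the last script left them, time stands still between calls to the robot, and variables do not carry over. Pictures are saved under pics/ and viewed, about 8 in all and at most 12, crops included, and the job is handed in when it is done.

```bash
ls; mkdir -p pics
python3 - <<'E'
from rig import arm
import cv2,numpy as np
for n in ["scene","top"]:
    im=arm.snapshot(n); cv2.imwrite(f"pics/{n}0.png",im[:,:,::-1])
    c=arm.get_calibration(n); print(n,c)
print(arm.grip_depth,arm.current_t(),arm.current_tool_rot(),arm.get_calibration("wrist"))
E
python3 -c "
import cv2,numpy as np
a=cv2.imread('pics/scene0.png');b=cv2.imread('pics/top0.png')
"
```

```text
pics
scene {'intrinsics': array([[419.04112096,   0.        , 317.60272593],
       [  0.        , 419.04112096, 204.43364065],
       [  0.        ,   0.        ,   1.        ]]), 'k1': -0.03944206962120367, 'cam_to_world': array([[-0.87053219,  0.30568364, -0.38565687,  0.89780813],
       [ 0.49202028,  0.55573297, -0.67013201,  0.66203524],
       [ 0.00947385, -0.77312249, -0.63418598,  0.63769542],
       [ 0.        ,  0.        ,  0.        ,  1.        ]])}
top {'intrinsics': array([[488.10471617,   0.        , 324.32332531],
       [  0.        , 488.10471617, 205.49204047],
       [  0.        ,   0.        ,   1.        ]]), 'k1': 0.022692625696264655, 'cam_to_world': array([[-0.10386375, -0.97454116,  0.19870041,  0.38159472],
       [-0.99458959,  0.10216468, -0.01881281,  0.06706   ],
       [-0.0019663 , -0.19957933, -0.9798797 ,  0.9219226 ],
       [ 0.        ,  0.        ,  0.        ,  1.        ]])}
0.0188 0.1 [[-9.74611061e-01  2.23904394e-01 -3.19140692e-04]
 [ 2.23904608e-01  9.74610505e-01 -1.04407052e-03]
 [ 7.72658948e-05 -1.08901975e-03 -9.99999404e-01]] {'intrinsics': array([[310.65744094,   0.        , 327.60721528],
       [  0.        , 310.65744094, 206.97294147],
       [  0.        ,   0.        ,   1.        ]]), 'k1': 0.0020160428962944614, 'cam_to_world': array([[ 0.22328909,  0.93139827,  0.28747042,  0.05731618],
       [ 0.97474828, -0.21251306, -0.06858571,  0.62718308],
       [-0.00278939,  0.29552573, -0.95533071,  0.38435136],
       [ 0.        ,  0.        ,  0.        ,  1.        ]])}
```

View pics/top0.png

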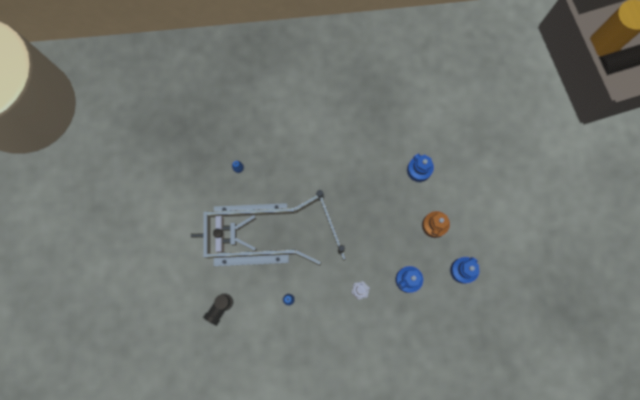

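View pics/scene0.png

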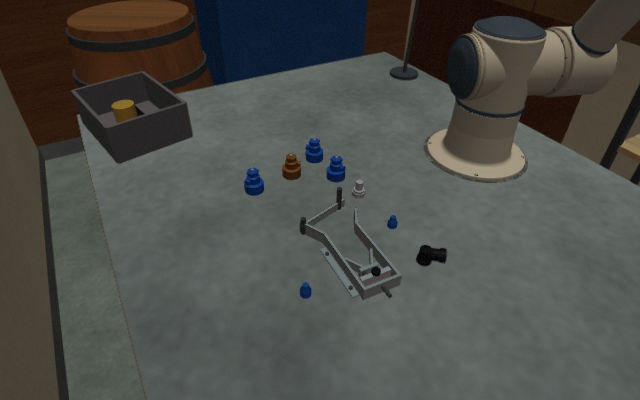

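Top view: the pen runs right to left, with the end plate at about (207,235), hinge (320,194), and grip post (341,248) on a gate already partly open. The bronze valve is at (437,223) with three blue look-alikes around it. The tips are at (238,166) and (288,299), the adaptor at (361,290), and the elbow at (218,306). I'll enlarge both views.

Run:
```python
import cv2
a=cv2.imread('pics/top0.png')[140:340,190:500];cv2.imwrite('pics/topc.png',cv2.resize(a,None,fx=2.5,fy=2.5,interpolation=cv2.INTER_CUBIC))
a=cv2.imread('pics/scene0.png')[130:310,230:450];cv2.imwrite('pics/scenec.png',cv2.resize(a,None,fx=3,fy=3,interpolation=cv2.INTER_CUBIC))
```

```text
(no output)
```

View pics/topc.png

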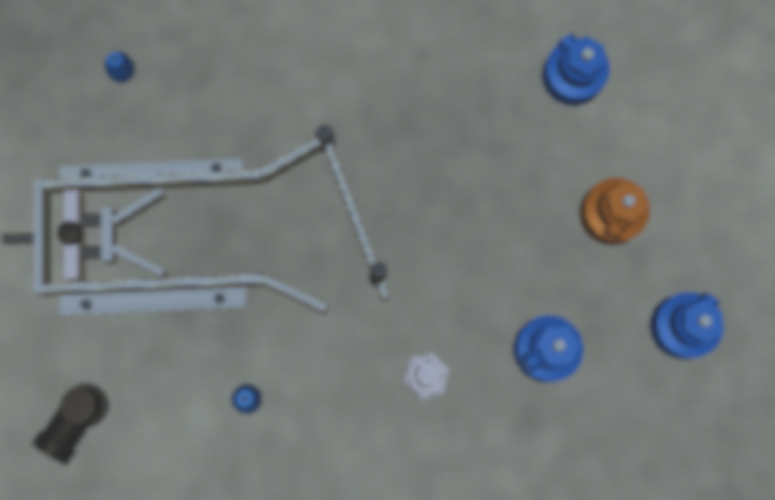

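View pics/scenec.png

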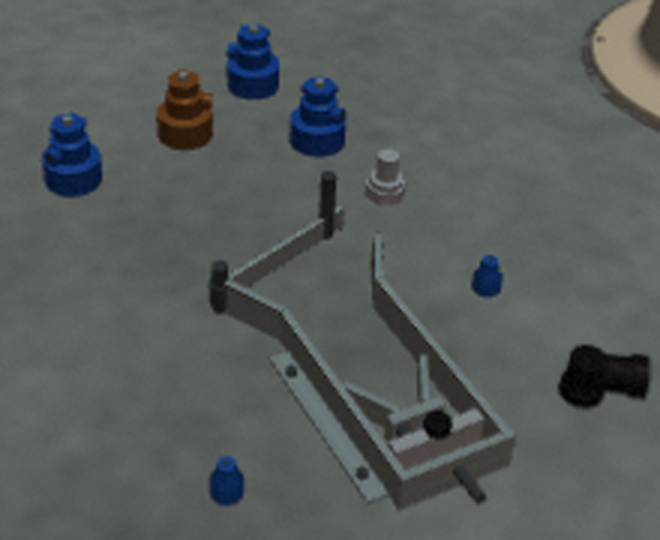

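```bash
cat > h.py <<'E'
import numpy as np, cv2
from scipy.optimize import least_squares
def ray(cal,uv):
    K=cal["intrinsics"];T=cal["cam_to_world"]
    d=np.array([(uv[0]-K[0,2])/K[0,0],(uv[1]-K[1,2])/K[1,1]]);s=d.copy()
    for _ in range(10): s=d/(1+cal["k1"]*(s@s))
    v=T[:3,:3]@np.array([s[0],s[1],1]);return T[:3,3],v/np.linalg.norm(v)
def onz(cal,uv,z):
    o,v=ray(cal,uv);return o+v*(z-o[2])/v[2]
def tri(*cu):
    A=np.zeros((3,3));b=np.zeros(3);R=[ray(c,u) for c,u in cu]
    for o,v in R:
        P=np.eye(3)-np.outer(v,v);A+=P;b+=P@o
    p=np.linalg.solve(A,b);e=[np.linalg.norm(np.cross(p-o,v)) for o,v in R]
    return p,max(e)
def project(cal,p):
    K=cal["intrinsics"];T=cal["cam_to_world"];q=T[:3,:3].T@(np.asarray(p)-T[:3,3]);s=q[:2]/q[2]
    s=s*(1+cal["k1"]*(s@s));return K[:2,:2]@s+K[:2,2]
E
python3 - <<'E'
from rig import arm
from h import *
np.set_printoptions(precision=4,suppress=True)
ct,cs=arm.get_calibration("top"),arm.get_calibration("scene")
T=lambda u:((u[0]+.5)/2.5-.5+190,(u[1]+.5)/2.5-.5+140)
S=lambda u:((u[0]+.5)/3-.5+230,(u[1]+.5)/3-.5+130)
for n,a,b in [("hinge",(324,133),(220,266)),("post",(378,270),(328,176)),("screw",(629,200),(183,74)),("adapt",(428,372),(388,155)),
 ("b1",(588,54),(67,118)),("b2",(705,321),(252,28)),("b3",(560,345),(319,82)),("railend",(323,306),(378,237)),("endR",(39,290),(513,437)),("endL",(40,184),(400,478))]:
    print(n,*tri((ct,T(a)),(cs,S(b))))
for n,u,z in [("basec",(613,211),.024),("rU",(322,142),.03),("rL",(323,307),.03),("thU",(262,176),.03),("thL",(263,280),.03),("eU",(40,184),.03),("eL",(39,290),.03),("tipA",(118,66),.015),("tipB",(246,398),.015),
 ("adapt",(427,377),.01),("nestflankU",(163,192),.022),("nL",(163,272),.022),("napex",(107,233),.022)]:
    print(n,onz(ct,T(u),z))
E
```

```text
hinge [0.5852 0.0568 0.0402] 0.00020627978552091375
post [0.4775 0.0291 0.0636] 0.0005218776185362934
screw [ 0.5086 -0.1545  0.0613] 3.455053890866942e-06
adapt [0.4033 0.0013 0.0395] 0.0004195953313786638
b1 [ 0.6194 -0.1414  0.0608] 0.0002244781679099605
b2 [ 0.4187 -0.195   0.0596] 0.0005592637134611396
b3 [ 0.4121 -0.0915  0.0591] 1.4636226292151992e-05
railend [0.4586 0.0711 0.027 ] 0.0007047326115011898
endR [0.4919 0.2776 0.0249] 0.0011448226918528005
endL [0.5725 0.2712 0.0249] 0.0008731846021319679
basec [ 0.5071 -0.151   0.024 ]
rU [0.5807 0.059  0.03  ]
rL [0.4581 0.0708 0.03  ]
thU [0.5595 0.1061 0.03  ]
thL [0.4823 0.1124 0.03  ]
eU [0.5707 0.2706 0.03  ]
eL [0.4921 0.2756 0.03  ]
tipA [0.6601 0.2091 0.015 ]
tipB [0.3995 0.1334 0.015 ]
adapt [ 0.4008 -0.0001  0.01  ]
nestflankU [0.5567 0.1813 0.022 ]
nL [0.4968 0.1858 0.022 ]
napex [0.5302 0.225  0.022 ]
```

Pen heading is about 4° off world +y, with its origin near (0.519, 0.065). The hinge is at (0.585, 0.057) and the gate about 18° open. The valve is near (0.508, -0.153). The measured heights agree with the text to within 3 mm on most points and 5 mm at the end plate. Next I'll move above the mouth and check from close by.

```bash
cat >> h.py <<'E'
np.set_printoptions(precision=4,suppress=True)
def Rx(deg):  # tool down, tool x at world heading deg
    a=np.radians(deg);x=np.array([np.cos(a),np.sin(a),0]);z=np.array([0,0,-1.]);return np.c_[x,np.cross(z,x),z]
E
python3 - <<'E'
from rig import arm
from h import *
t0=arm.current_t()
arm.move_to([0.50,0.03,0.20],Rx(194)); print(arm.current_t()-t0,arm.current_joint_positions(),arm.current_force())
c=arm.get_calibration("wrist"); im=arm.snapshot("wrist"); cv2.imwrite("pics/w1.png",cv2.resize(im[:,:,::-1],(800,500),interpolation=cv2.INTER_CUBIC))
np.save("w1.npy",c["cam_to_world"])
for n,p in dict(hinge=[.585,.0566,.042],post=[.4775,.0291,.066],origin=[.5194,.065,0],thr=[.5226,.1097,0],rU=[.582,.06,.03],rL=[.4585,.0705,.03],screw=[.508,-.153,.062]).items(): print(n,project(c,p)*1.25)
E
```

```text
2.425 [  -3.3422   19.2779   95.3349    0.0082   65.3856 -107.3749] [ 0.4165  0.2865 -0.3649]
hinge [415.4157 331.8312]
post [415.7647 220.9753]
origin [439.2575 256.2931]
thr [481.181  269.5637]
rU [419.4101 324.0157]
rL [466.0946 203.3471]
screw [184.6799 201.7686]
```

View pics/w1.png

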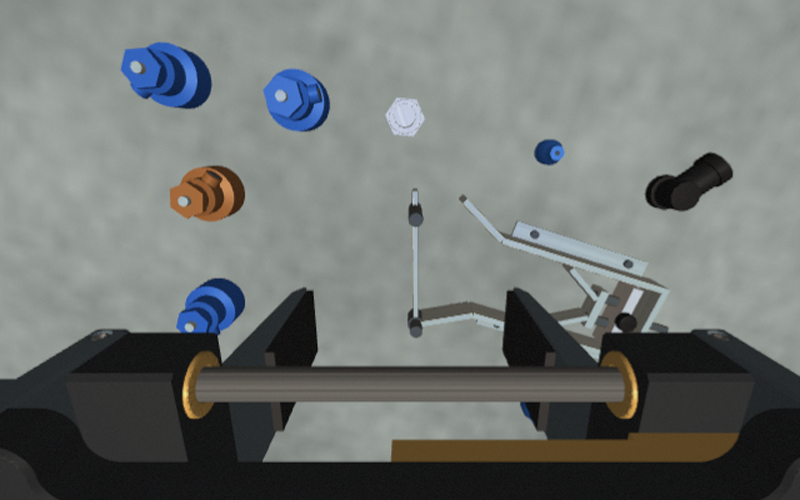

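Wrist view: post top at (416,218), hinge (415,330), screw (183,201), rail end (464,199). All are within about 4 px (3 mm) of the predictions. J6 range means I should use the half-turned heading. Now I'll open the gate.

```bash
cat >> h.py <<'E'
HINGE=np.array([.5846,.0566]);PA=4.1  # pen x axis heading is 90-PA
SHUT=180-PA                            # leaf heading when shut
def gate(deg,z,r=.112):
    a=np.radians(SHUT+deg);p=HINGE+r*np.array([np.cos(a),np.sin(a)])
    return [*p,z],Rx(SHUT+deg-180)
E
python3 - <<'E'
from rig import arm
from h import *
for d in range(18,125,20): assert arm.solve_ik(*gate(d,.036)) is not None,d
f0=arm.current_force()
arm.move_to(*gate(18.5,.11)); arm.grip(.05)
print(arm.current_ee_pos(),arm.current_force())
arm.move_l(gate(18.5,.036)[0],feed=.08); arm.grip(.018)
print(arm.current_width(),arm.current_force(),arm.current_t())
for d in [26,34,43,52,61,70,79,88,97,106,115,121]:
    arm.move_l(*gate(d,.036),feed=.1); print(d,arm.current_force())
arm.sleep(.2);arm.grip(.05);arm.move_l(gate(121,.12)[0],feed=.15)
print(arm.current_t(),arm.current_force(),arm.current_joint_positions())
im=arm.snapshot("top")[140:340,190:500,::-1];cv2.imwrite("pics/top1.png",cv2.resize(im,None,fx=2.5,fy=2.5,interpolation=cv2.INTER_CUBIC))
E
```

```text
[0.4761 0.0287 0.11  ] [ 0.5339  0.0303 -0.1301]
0.018126472053253788 [-0.5894 -0.3769  0.1539] 7.8333
26 [0.0961 0.2557 0.614 ]
34 [ 0.4892 -0.5364  0.2258]
43 [-0.2892  0.865  -1.3814]
52 [ 0.0911 -1.0348 -0.6006]
61 [-0.2706  0.4325  0.4938]
70 [-0.1319 -0.6281 -0.453 ]
79 [-0.215  -0.2388  0.5772]
88 [-0.418   0.0968 -0.8744]
97 [-0.825  -0.8437  0.3275]
106 [-0.1743  0.2204 -0.2135]
115 [-0.5877 -0.0214 -0.2012]
121 [-0.7479 -0.8226 -0.2597]
13.2 [-0.4494  0.2207 -0.2208] [ -9.2705  34.7712  81.3099   0.0017  63.9729 -36.1677]
```

View pics/top1.png

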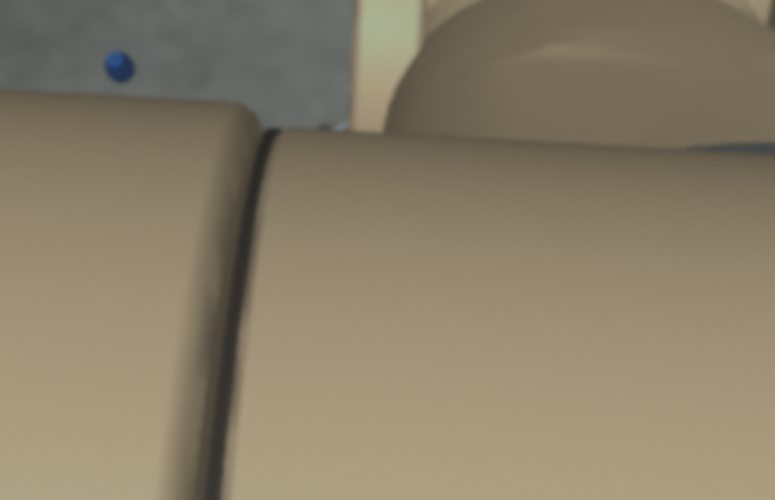

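The arm hides that view. I'll check from the wrist camera above the valve instead.

```bash
cat >> h.py <<'E'
a_=np.radians(PA);PX=np.array([np.sin(a_),np.cos(a_)]);PY=np.array([-np.cos(a_),np.sin(a_)])
ORG=HINGE+.004*PX+.066*PY
def pen(x,y,z): return [*(ORG+x*PX+y*PY),z]
def topen(p): d=np.asarray(p)[:2]-ORG;return np.array([d@PX,d@PY])
RP=Rx(90-PA)
E
python3 - <<'E'
from rig import arm
from h import *
v=topen([.5075,-.153]);print("org",ORG,"valve in pen",v)
arm.move_to(pen(v[0]-.06,v[1],.2),RP);arm.grip(.02)
print(arm.current_t(),arm.current_joint_positions(),arm.current_ee_pos())
c=arm.get_calibration("wrist");np.save("w2.npy",c["cam_to_world"]);im=arm.snapshot("wrist");cv2.imwrite("pics/w2.png",cv2.resize(im[:,:,::-1],(800,500),interpolation=cv2.INTER_CUBIC))
for n,p in dict(screw=[.5075,-.153,.062],base=[.5075,-.153,.024],post=gate(121,.066)[0],b1=[.619,-.141,.062],mouth=pen(0,0,0)).items(): print(n,project(c,p)*1.25)
E
```

```text
org [0.5191 0.0653] valve in pen [-0.2186 -0.0041]
14.8 [-29.185   22.818   89.312    0.0025  67.8676 -25.0925] [ 0.5032 -0.2128  0.2   ]
screw [410.2113 169.4498]
base [410.2104 165.9999]
post [587.5244  -9.666 ]
b1 [555.1468 142.7523]
mouth [ 405.1939 -131.1792]
```

View pics/w2.png

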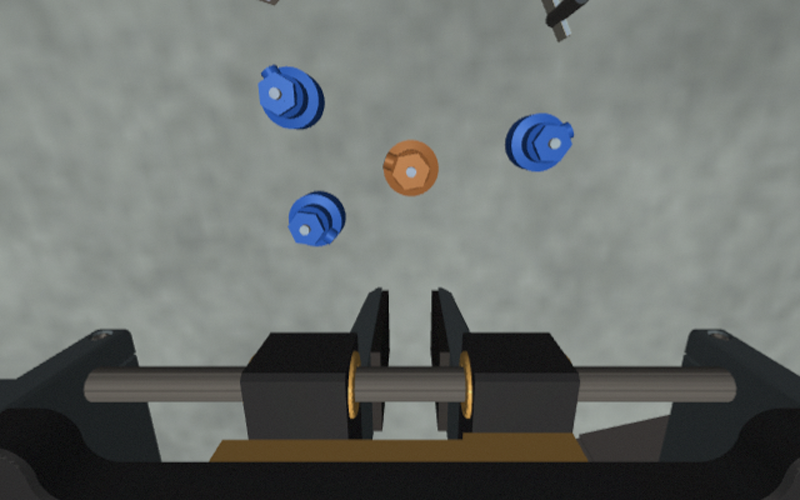

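Screw at (411,172) and base centre near (411,167), within about 2 mm of the prediction. The gate is wide open at top right and the lane to the mouth is clear. I'll push with two slightly open fingertips, which cradle the round base low down.

```bash
cat > push.py <<'E'
from rig import arm
from h import *
def F(n=8):
    fs=[]
    for _ in range(n): fs.append(arm.current_force());arm.sleep(.01)
    return np.mean(fs,0)
Z=.006
vy=-.0041;x0=-.2186
arm.move_l(pen(x0-.064,vy,.09),feed=.2);arm.move_l(pen(x0-.064,vy,Z),feed=.1)
arm.sleep(.2);b=F(20);print("bias",b,arm.current_t())
f=lambda n=8:-(F(n)-b)[:2]@PX
arm.move_l(pen(x0-.034,vy,Z),feed=.05);print("contact?",f())
for x,y in [(-.16,-.003),(-.08,-.001),(-.03,0),(.01,0),(.035,0)]:
    arm.move_l(pen(x,y,Z),feed=.08);d=F(4)-b;print(x,-d[:2]@PX,d[:2]@PY)
    if -d[:2]@PX>7: raise SystemExit("jam")
x=.035;print("t",arm.current_t());log=[]
while x<.095:
    q=f(6);log.append((round(x*1e3,1),round(q,1)))
    if q>9.8: break
    x+=.001 if q<4 else min(.001,max(.0002,(10.2-q)/2500*.7))
    arm.move_l(pen(x,0,Z),feed=.01)
print(log,arm.current_t())
E
python3 push.py
```

```text
bias [ 0.0615  0.0057 -0.1127] 16.9083
contact? -0.008651946552407388
-0.16 -0.07882276517776793 0.25265447568468347
-0.08 -0.0657348675289936 0.3556335856094636
-0.03 -0.0962145151217176 0.2244093044030819
0.01 0.1093071664894116 0.40418580807609034
0.035 0.12041666789774108 0.5648241315514148
t 22.2417
[(35.0, np.float64(-0.2)), (36.0, np.float64(-0.3)), (37.0, np.float64(0.4)), (38.0, np.float64(1.4)), (39.0, np.float64(1.3)), (40.0, np.float64(1.5)), (41.0, np.float64(1.2)), (42.0, np.float64(1.1)), (43.0, np.float64(1.0)), (44.0, np.float64(0.9)), (45.0, np.float64(1.4)), (46.0, np.float64(1.6)), (47.0, np.float64(1.1)), (48.0, np.float64(1.3)), (49.0, np.float64(1.3)), (50.0, np.float64(1.2)), (51.0, np.float64(1.0)), (52.0, np.float64(1.3)), (53.0, np.float64(1.3)), (54.0, np.float64(1.4)), (55.0, np.float64(1.2)), (56.0, np.float64(1.0)), (57.0, np.float64(1.0)), (58.0, np.float64(1.0)), (59.0, np.float64(1.0)), (60.0, np.float64(1.4)), (61.0, np.float64(1.2)), (62.0, np.float64(1.4)), (63.0, np.float64(1.1)), (64.0, np.float64(1.4)), (65.0, np.float64(1.4)), (66.0, np.float64(1.4)), (67.0, np.float64(1.3)), (68.0, np.float64(1.1)), (69.0, np.float64(1.0)), (70.0, np.float64(0.9)), (71.0, np.float64(1.6)), (72.0, np.float64(1.3)), (73.0, np.float64(1.0)), (74.0, np.float64(1.0)), (75.0, np.float64(1.2)), (76.0, np.float64(1.0)), (77.0, np.float64(1.3)), (78.0, np.float64(1.1)), (79.0, np.float64(1.5)), (80.0, np.float64(1.4)), (81.0, np.float64(1.5)), (82.0, np.float64(1.3)), (83.0, np.float64(1.6)), (84.0, np.float64(2.5)), (85.0, np.float64(4.3)), (86.0, np.float64(5.7)), (87.0, np.float64(7.3)), (np.float64(87.8), np.float64(9.6)), (np.float64(88.0), np.float64(9.9))] 38.4917
```

Nest found by feel: force rises about 2 N/mm from TCP x ≈ 83 mm, on top of about 1.2 N of bench drag. Now a small nudge, a hold, and a slow ease-off.

```bash
cat > hold.py <<'E'
from rig import arm
from h import *
b=np.array([.0615,.0057,-.1127]);Z=.006
arm.move_l(pen(.0883,0,Z),feed=.01)
t=arm.current_t();q=[]
while arm.current_t()-t<.8: q.append(-(arm.current_force()-b)[:2]@PX);arm.sleep(.02)
print("hold",np.mean(q),min(q),max(q))
x=.0883
for k in range(8):
    x-=.001;arm.move_l(pen(x,0,Z),feed=.005);print(round(x*1e3,1),round(-(arm.current_force()-b)[:2]@PX,1),end="; ")
arm.move_l(pen(.060,0,Z),feed=.03)
arm.move_l(pen(.060,0,.16),feed=.2);print(arm.current_t())
c=arm.get_calibration("wrist");im=arm.snapshot("wrist");cv2.imwrite("pics/w3.png",cv2.resize(im[:,:,::-1],(800,500),interpolation=cv2.INTER_CUBIC))
for n,p in dict(nestseat=pen(.121,0,.062),post=gate(121,.066)[0]).items(): print(n,project(c,p)*1.25)
E
python3 hold.py
```

```text
hold 11.069963464298482 9.877148103643178 12.243484208162567
87.3 6.0; 86.3 3.1; 85.3 2.1; 84.3 0.9; 83.3 0.1; 82.3 -0.4; 81.3 -0.4; 80.3 -0.8; 44.1
nestseat [411.3407 172.5377]
post [558.9291 443.1903]
```

View pics/w3.png

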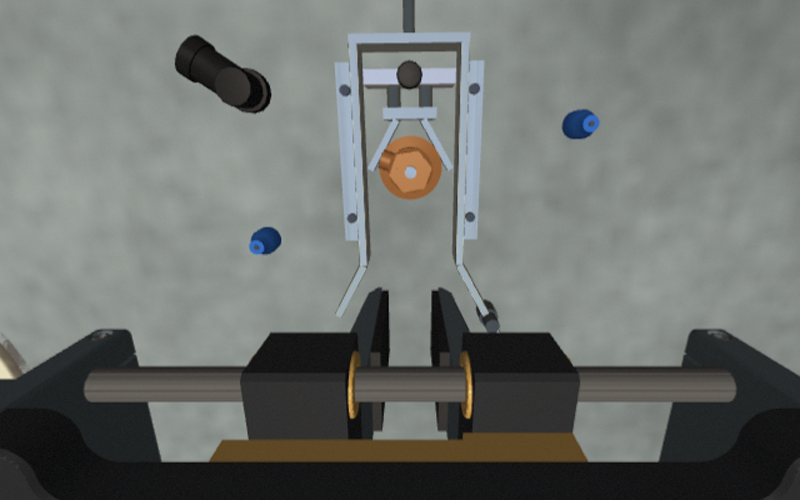

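The valve sits centred in the nest at (410,172), touching both flanks. Now I'll shut the gate.

```bash
cat > shut.py <<'E'
from rig import arm
from h import *
arm.move_to(*gate(120,.12));arm.grip(.05)
arm.move_l(gate(120,.036)[0],feed=.12);arm.grip(.018)
F=lambda:np.mean([(arm.current_force(),arm.sleep(.01))[0] for _ in range(6)],0)
arm.sleep(.1);b=F();print(arm.current_t())
for d in [112,103,94,85,76,67,58,49,40,31,22,13,7,3]: arm.move_l(*gate(d,.036),feed=.1)
t=np.array([np.cos(np.radians(SHUT+90)),np.sin(np.radians(SHUT+90))])
d=3.
while d>-6:
    d-=.5;arm.move_l(*gate(d,.036),feed=.02);q=(F()-b)[:2]@t;print(d,round(q,1),end="; ")
    if q>3.5 or arm.current_t()>64: break
print(arm.current_t())
arm.grip(.04);p=gate(0,.13)[0];arm.move_l([*arm.current_ee_pos()[:2],.15],feed=.2)
c=arm.get_calibration("wrist");im=arm.snapshot("wrist");cv2.imwrite("pics/w4.png",cv2.resize(im[:,:,::-1],(800,500),interpolation=cv2.INTER_CUBIC))
for n,p in dict(post=gate(0,.066)[0],hinge=[*HINGE,.042],valve=pen(.121,0,.062)).items(): print(n,project(c,p)*1.25)
print(arm.current_t())
E
python3 shut.py
```

```text
47.275
2.5 0.4; 2.0 0.1; 1.5 -0.5; 1.0 -0.1; 0.5 0.1; 0.0 -0.6; -0.5 -0.3; -1.0 -0.7; -1.5 0.0; -2.0 10.3; 54.675
post [413.4271 264.8512]
hinge [407.7268  92.8926]
valve [223.6938 203.6657]
55.975
```

View pics/w4.png

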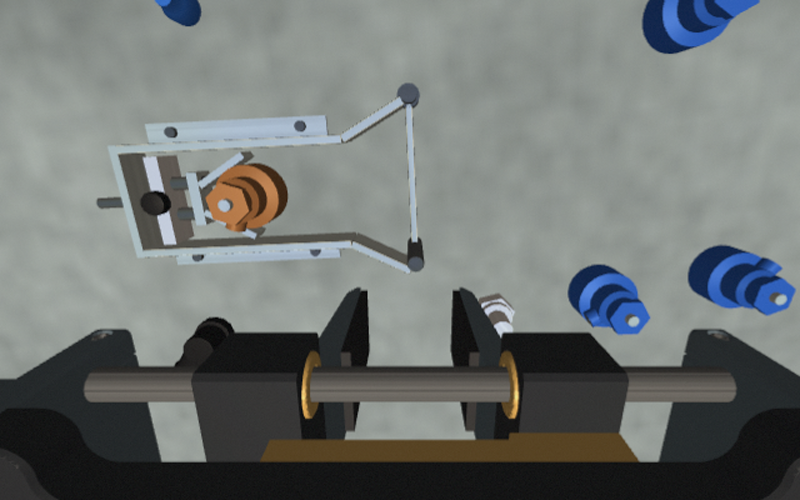

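The gate met its stop with a sharp force rise, and the valve has not moved, with its screw at (224,205) against a predicted (224,204). The robot is clear, so I'm handing in.

```bash
python3 -c "
from rig import arm
print(arm.current_force(),arm.current_t());arm.sign_off()"
```

```text
[-0.1776998  -0.12168259  0.0690865 ] 55.975
the job is handed in; nothing more can be done
```

The job is done and handed in at 56.0 s of the 72 s allowed. The valve rests in the nest and the gate is shut behind it.

- **Gate opening:** I swung it to about 120° by caging the grip post loosely between the fingers.
- **Valve:** I slid it along the bench with two fingertips low on its base and found the nest by feel, with its axis at about 121 mm along the pen.
- **Press:** The tool force averaged 11.1 N over 0.8 s, with readings from 9.9 to 12.2 N. About 1.2 N of that was bench drag, so roughly 10 N reached the nest. I then eased off at a commanded 5 mm/s or less, in 1 mm steps.
- **Gate closing:** I swung it back until it met its stop, where the force jumped to about 10 N.

**Last checks:**
- The wrist picture shows the valve centred in the nest, within 2 px of where it was predicted to be.
- The grip post appeared about 3 px (2 mm) from its predicted shut position. That is within calibration error, and I took the force rise at the stop as proof that the gate is shut.
- The bystanders I could see had not visibly moved. One top-camera check after opening the gate was blocked by the arm, and I did not take a full final picture of all of them.

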